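Walk the heating block round to the fence

ROBOT

A 7-joint arm with a two-finger parallel gripper is mounted at the origin on a cart in front of the work surface, level with it; the furniture and walls round the work are solid. World frame = base frame: x ahead of the robot, y to its left, z up, the work surface at z = 0. Lengths are in m, angles in rad, forces in N, time in s.
With the tool pointing down it reaches from about 0.4 to 0.85 m from the base axis. Payload 10.4 kg.
Tool frame: the origin (TCP) lies on the centre line of the jaws, within the pads' length; the fingertips stand 14 mm ahead of it and the grasp point (between the pads) lies 5 mm behind it (manip.tip_reach is the distance from the TCP to the fingertips, in m); z points along the fingers, y is the line along which they close (so a half turn about z gives the same grasp; the last joint's range is limited). The gripper opens to 85 mm and grips with 20 to 120 N. Pads are 22 mm wide; open, the fingers measure 114 mm over their backs; the gripper's body (76 mm by 85 mm) begins 54 mm behind the grasp point. The pads swing forward as they close: fully open they stand 13 mm farther back than shut.
Start: joints at [-1.333, 0.332, -0.065, 1.46, 0.022, 1.35, -0.088], TCP at [0.161, 0.604, 0.245] pointing down, gripper open.
Joint ranges: [-2.6, 2.6], [-0.5, 2.12], [-1.47, 1.34], [0.16, 2.42], [-1.27, 4.41], [0.06, 2.06], [-2.6, 2.6]. Speed limits (rad/s): [2.22, 2.22, 2.79, 2.79, 3.14, 3.14, 3.14].

INTERFACE

Orientations are given as a unit quaternion [x, y, z, w].
In Python, from workcell import manip gives the robot as it stands.
- The arm moves only by the shell command python3 -m pendant 'ROWS' [FORCE]. ROWS is JSON, a list of rows, each a list of 7 numbers: the shift along the tool's x, y, z in units of 50 mm (1.0 is 50 mm), then the turn, a rotation vector about the tool's x, y, z in units of 8 degrees (1.0 is 8 degrees), then the opening, from -1 (shut) to 1 (fully open), so that 0 is half open. In form: [[dx, dy, dz, ax, ay, az, jaw], ...]. A call has exactly 10 rows; each row is the pose to reach, as a shift and turn from the pose commanded when the call began, along the tool's axes at that moment; what a row does not reach only later rows make up. A row lasts 1/8 s, in which the tool goes at most 62.5 mm and 10.7 degrees, less where a joint would pass 70% of its speed; a pose out of reach is approached as far as the arm can. A call with a gripper value outside its range is refused whole. The fingers move at their own pace and stop on an object; FORCE is the grip in N (left out, the last holds). Time passes only in rows, so rows that repeat a pose let the fingers close, or fill a call up. It gives the time, the measured TCP pose, the force, the opening and the grip force at its end, in the units of the state.
- manip.get_obs(): the state, without advancing time (a new reading comes with each control period).
- manip.camera(name): name is "side" or "top" or "wrist"; returns (picture, depth): 400x640x3 uint8, red, green, blue; 400x640 float32, m along the optical axis (not along the pixel's ray), 0 where there is no reading.
- manip.get_calibration(name): a dict with "fx", "fy", "cx", "cy" (pixels), "xyz" and "orientation" of the camera in the world. Camera axes: x right, y up, looking along -z (the intrinsics and any distortion apply to the point x, -y, -z); pixel columns grow to the right and rows downward; lengths in m; the calibration is good to about 2 mm. A picture is of the moment at which its call begins: read the wrist's pose just before it. get_calibration takes no time and is no camera call; for the wrist camera it gives the pose at the moment of the call.
- manip.hand_in(): hands the job in; it is judged then, once.
Trained networks look in the newest picture that a camera, given by its name, has taken for a name from the list of things; names that differ only in an ending like _2 or _b are one class to them, and where a whole thing is asked for, a point or a joint stands for the part that bears it (a point fixed in the world has none). Each returns a list of dicts, best first, with "p" (0 to 1); they miss things now and then, are a little off and sometimes report something else, mostly with a low value. They report only what shows in the picture. A call takes as long as a camera call. They do not tell look-alikes from the thing itself.
- manip.find_in(thing, camera): "box" ([left, top, right, bottom] in pixels, round what is visible of it).
- manip.trace(thing, camera): "pixels" (400x640 bool, what is visible of it) and "box" ([left, top, right, bottom] in pixels, round what is visible of it).
- manip.tip_of(thing, camera): "pixel" ([column, row] in pixels: a listed point, or the origin of a listed thing).
The state is a dict: "clock": time; "joint_pos": joint angles; "joint_velocities": joint speeds; "tau": joint torques, N m; "position": TCP position; "ee_rot": TCP orientation; "ft_force": force on the tool from outside, world axes, zero at the start; "torque": the same for the moment, N m; "grip_width": opening from 0.0 (shut) to 1.0 (fully open); "grasp_force": force on a finger pad.
Only numpy, scipy, OpenCV 4.12 (cv2) and the standard library are available. Lean on these libraries where they do the work, as an engineer would, in place of code of your own. Each camera call takes 0.05 s, during which the arm holds its last target. There are 200 camera calls.

TASK

The heavy aluminium heating block stands end-on in front of the steel locating fence. Walk it round by pushing at its corners with the fingertips until its long sides run parallel to the fence while a finger's width or more of clear space (at least 15 mm) is still left between them; then push it home so that one whole long side lies flush against the front of the fence, no end of the block sticking out past the ends of the fence. Only push it: never take it between the fingers, lift it or tip it, and leave the other things on the bench alone.

Things in the scene. Friction and masses are not known exactly. Their poses are not given: they have to be found in the camera images.
- block: heating block: bare aluminium, 64 x 120 x 45 mm (own x, y, z), about 0.9 kg, ten 12 mm tube wells in the top. Slides on the worktop under roughly 4 to 10 N. Origin: centre of the underside; own y along its length, own x square to the two long sides, which are alike. Starts roughly end-on (60 to 90 degrees out of line with the fence), centre 110 to 125 mm in front of the fence.
- fence: locating fence: steel angle fixed to the worktop, upright plate 240 mm long, 40 mm high, base flange and gussets behind it (to 50 mm behind the front face). Origin: foot of the front face, middle of its length; own y along it, own x square to it, pointing away from the robot, so the block stands on its -x side. Faces the robot within about 12 degrees.
- timer: white square bench timer lying flat, 75 x 75 x 17 mm; a bystander, loose, origin at the centre of its underside. Leave it alone.
- tape: yellow roll of tape lying flat, 69 mm across, 19 mm high; a bystander, loose, origin at the centre of its underside. Leave it alone.
- tip_box: closed pipette-tip box, clear lid on a green base, 81 x 119 x 67 mm; a bystander, loose, origin at the centre of its underside. Leave it alone.
- swab: capped sample tube lying down, about 95 mm long and 20 mm high; a bystander, loose, origin at the centre of its underside. Leave it alone.
- marker: marker pen lying down, about 135 mm long and 14 mm high; a bystander, loose, origin at the centre of its underside. Leave it alone.
- amber_bottle: small brown reagent bottle, 46 mm across, 88 mm high; a bystander, loose, origin at the centre of its underside. Leave it alone.
Things that resemble listed ones, but are neither listed nor needed, are in the scene too. Leave any green look-alike of the fence alone.

How it is judged:
On the way, in this order (a step that is already met when the one before it is completed fails the run):
1. the block is turned parallel to the fence (within 8 degrees) with its centre 43 to 200 mm in front of it, so still clear of it (angle between the y axis of block and the y axis of fence, either way round below 0.14 rad and x of block in the frame of fence between -0.2 and -0.043 m), for 0.1 s.
2. a long side of the block lies flush against the fence (angle between the y axis of block and the y axis of fence, either way round below 0.035 rad and x of block in the frame of fence above -0.0355 m), for 0.2 s.
At the end, for the whole second after the job is handed in: A long side of the block lies along the front of the fence within 2 degrees and 3.5 mm, the block's centre within 60 mm of the middle of the fence along its length, the block flat on the worktop and at rest (all of step 2 and x of block in the frame of fence below -0.028 m and y of block in the frame of fence between -0.06 and 0.06 m and height (world z) of block below 0.004 m and angle between block's own z axis and vertical below 0.05 rad and linear speed of block below 0.01 m/s); the robot touches nothing.
It fails at once if the block is lifted or tipped (height (world z) of block above 0.01 m or angle between block's own z axis and vertical above 0.15 rad).
It fails at once if the block is taken between the fingers (the grasp point inside the block's outline, below 50 mm) (x of the grasp point in the frame of block between -0.028 and 0.028 m and y of the grasp point in the frame of block between -0.056 and 0.056 m and z of the grasp point in the frame of block below 0.05 m).
It fails at once if a bystander is moved by more than 20 mm (distance of any of timer, tape, tip_box, swab, marker, amber_bottle from where it was at the start of the episode above 0.02 m).
It also fails if it takes over 72 s, if anything falls off the work surface, if the arm or the gripper's body presses on something with over 40 N, if the wrist force passes 120 N, or if a joint passes its speed limit or range.

## Working session

There is one attempt and no reset: what is moved stays moved. The work goes in short steps, Python scripts to look and compute and a shell command to move; the robot and the scene stay as the last step left them, time stands still between calls to the robot, and variables do not carry over. Pictures are saved under pics/ and viewed, at most 10 in all, crops included, and the job is handed in when it is done.

```bash
mkdir -p pics; ls
cat > h.py <<'E'
import numpy as np, cv2
from scipy.spatial.transform import Rotation as R
from workcell import manip
def cloud(cam):
    c=manip.get_calibration(cam); im,d=manip.camera(cam)
    v,u=np.mgrid[0:400,0:640]
    P=np.stack([(u-c['cx'])/c['fx']*d,-(v-c['cy'])/c['fy']*d,-d],-1)
    W=P@R.from_quat(c['orientation']).as_matrix().T+np.array(c['xyz'])
    W[d==0]=np.nan
    return im,W
def block(W,pix):
    # top-face points -> centre & long-axis yaw
    Q=W[pix]; Q=Q[np.isfinite(Q[:,0])]
    Q=Q[(Q[:,2]>.035)&(Q[:,2]<.055)]
    r=cv2.minAreaRect((Q[:,:2]*1000).astype(np.float32))
    return r,cv2.boxPoints(r),len(Q)
E
cat > look.py <<'E'
from h import *
print(manip.get_obs())
for cam in ['top','side']:
    c=manip.get_calibration(cam); print(cam,c)
    im,W=cloud(cam); cv2.imwrite(f'pics/{cam}0.png',im[:,:,::-1])
    for t in ['block','fence','timer','tape','tip_box','swab','marker','amber_bottle']:
        for r in manip.trace(t,cam)[:3]:
            Q=W[r['pixels']];Q=Q[np.isfinite(Q[:,0])]
            print(t,round(r['p'],2),r['box'],np.nanmedian(Q,0).round(3),np.percentile(Q,2,axis=0).round(3),np.percentile(Q,98,axis=0).round(3))
            if t=='block':print(block(W,r['pixels']))
E
python3 look.py
```

```text
pics
{'clock': 0.0, 'joint_pos': array([-1.33262667,  0.33288284, -0.06472705,  1.46093782,  0.02161303,
        1.3499097 , -0.08851486]), 'joint_velocities': array([-0.00106876, -0.00037938, -0.00056673, -0.00095488, -0.00045503,
        0.00161345,  0.00045067]), 'tau': array([-7.44233766e-04, -6.25456023e+01,  4.85029828e-02, -3.91603661e+01,
        1.61165348e-02,  9.89844615e-03, -7.28785778e-06]), 'position': array([0.16104095, 0.60352579, 0.24451082]), 'ee_rot': array([ 1.29998586e-01,  9.91513917e-01, -7.18352577e-04, -5.84114008e-05]), 'ft_force': array([ 0.37867679, -0.01389344,  0.0145408 ]), 'torque': array([-0.02307241, -0.05862419,  0.02730462]), 'grasp_force': 0.0, 'grip_width': 1.0048298620608123}
top {'fx': 376.76732336885266, 'fy': 376.76732336885266, 'cx': 321.12842662349436, 'cy': 200.96979892301067, 'xyz': array([ 4.86315844e-01, -9.17308800e-04,  1.03000837e+00]), 'orientation': array([-0.02619487,  0.03677114,  0.71333097, -0.6993716 ])}
block 0.88 [273.2, 189.1, 309.4, 239.4] [0.537 0.068 0.044] [0.48  0.028 0.02 ] [0.592 0.107 0.048]
(((536.8995971679688, 6
[... 1820 characters left out ...]
75.9] [ 0.537 -0.385  0.01 ] [ 0.514 -0.5    0.002] [ 0.564 -0.278  0.043]
timer 0.63 [293.4, 276.9, 324.3, 302.9] [0.578 0.278 0.014] [0.544 0.241 0.003] [0.613 0.309 0.018]
tape 0.54 [328.2, 179.3, 352.8, 197.0] [ 0.575 -0.144  0.017] [ 0.544 -0.181 -0.   ] [ 0.607 -0.112  0.023]
swab 0.74 [274.1, 199.8, 311.7, 261.4] [0.673 0.079 0.009] [ 0.649 -0.05   0.002] [0.701 0.182 0.043]
swab 0.51 [264.3, 259.9, 276.3, 285.3] [0.689 0.252 0.015] [0.667 0.223 0.009] [0.715 0.278 0.021]
marker 0.52 [365.0, 180.1, 375.3, 199.5] [ 0.476 -0.18   0.013] [ 0.453 -0.222  0.008] [ 0.498 -0.136  0.016]
amber_bottle 0.66 [266.2, 283.4, 288.3, 314.7] [0.633 0.352 0.059] [0.615 0.327 0.007] [0.656 0.362 0.09 ]
```

```bash
cat > f.py <<'E'
from h import *
for cam in ['top','side']:
    im,W=cloud(cam)
    m=(W[...,0]>.62)&(W[...,0]<.72)&(W[...,1]>-.08)&(W[...,1]<.21)&(W[...,2]>.033)&(W[...,2]<.05)
    Q=W[m]; r=cv2.minAreaRect((Q[:,:2]*1000).astype(np.float32))
    print(cam,len(Q),r,cv2.boxPoints(r)); 
    print(cv2.fitLine((Q[:,:2]*1000).astype(np.float32),cv2.DIST_HUBER,0,.01,.01).ravel(), np.median(Q,0))
    print(im[m].mean(0))
E
python3 f.py
```

```text
top 300 ((665.9157104492188, 61.88733673095703), (30.891319274902344, 239.37022399902344), 1.3081941604614258) [[647.74164  181.18863 ]
 [653.2065   -58.11921 ]
 [684.0898   -57.413956]
 [678.62494  181.89389 ]]
[ 2.0846602e-02 -9.9978268e-01  6.5450244e+02  6.0600262e+01] [0.65448663 0.05909386 0.03929493]
[141.85333333 143.11333333 147.13      ]
side 202 ((663.250732421875, 63.29181671142578), (25.793704986572266, 243.51260375976562), 1.3149592876434326) [[647.5632  184.7201 ]
 [653.1514  -58.72839]
 [678.9383  -58.13646]
 [673.35004 185.31203]]
[ 2.5126273e-02 -9.9968427e-01  6.5361810e+02  7.4227959e+01] [0.65379903 0.07799308 0.04030277]
[151.90594059 146.34158416 145.96534653]
```

View pics/top0.png

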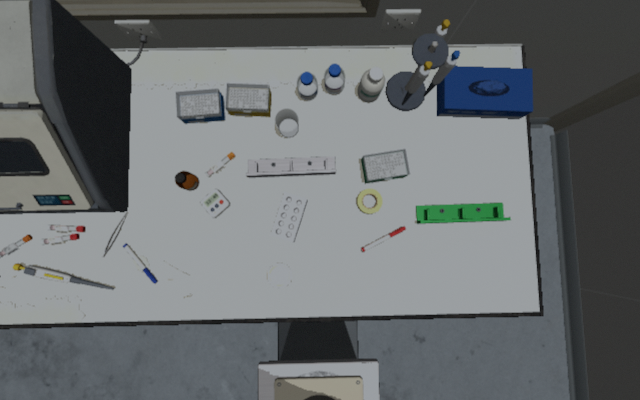

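The top view shows the grey fence at about (290,166), the block's well pattern at (291,218) and the green look-alike at (460,212). The networks' positions fit that. I'll set out towards the block's far-left corner.

```bash
python3 -m pendant '[[-0.9,-0.6,0,0,0,-0.2,-1],[-1.8,-1.2,0,0,0,-0.4,-1],[-2.7,-1.8,0,0,0,-0.6,-1],[-3.6,-2.4,0,0,0,-0.8,-1],[-4.5,-3.0,0,0,0,-1.0,-1],[-5.5,-3.6,0,0,0,-1.2,-1],[-6.5,-4.2,0,0,0,-1.4,-1],[-7.5,-4.9,0,0,0,-1.7,-1],[-8.5,-5.5,0,0,0,-2.04,-1],[-9.5,-6.2,0,0,0,-2.04,-1]]'
```

```text
clock: 2.25
position: [0.5412, 0.1807, 0.2456]
ee_rot: [-0.013, 1.0, 0.0, 0.0]
ft_force: [-0.1, 1.2, -0.2]
grip_width: -0.003
grasp_force: 0.0
```

```bash
python3 -m pendant '[[-0.6,-0.7,0.3,0,0,0,-1],[-1.2,-1.35,0.7,0,0,0,-1],[-1.2,-1.35,1.4,0,0,0,-1],[-1.2,-1.35,2.2,0,0,0,-1],[-1.2,-1.35,3.0,0,0,0,-1],[-1.2,-1.35,3.6,0,0,0,-1],[-1.2,-1.35,4.0,0,0,0,-1],[-1.2,-1.35,4.3,0,0,0,-1],[-1.2,-1.35,4.3,0,0,0,-1],[-1.2,-1.35,4.3,0,0,0,-1]]'
```

```text
clock: 3.5
position: [0.6025, 0.116, 0.0313]
ee_rot: [-0.012, 1.0, 0.0, 0.001]
ft_force: [0.2, 0.5, 0.8]
grip_width: -0.004
grasp_force: 0.0
```

```bash
python3 -m pendant '[[0.06,-0.17,0,0,0,0,-1],[0.12,-0.34,0,0,0,0,-1],[0.11,-0.5,0,0,0,0,-1],[0.1,-0.66,0,0,0,0,-1],[0.09,-0.82,0,0,0,0,-1],[0.08,-0.98,0,0,0,0,-1],[0.14,-1.14,0,0,0,0,-1],[0.21,-1.3,0,0,0,0,-1],[0.29,-1.45,0,0,0,0,-1],[0.29,-1.45,0,0,0,0,-1]]'
cat > b.py <<'E'
from h import *
im,W=cloud('top')
m=(W[...,0]>.40)&(W[...,0]<.66)&(W[...,1]>-.10)&(W[...,1]<.2)&(W[...,2]>.036)&(W[...,2]<.056)
t=manip.trace('block','top')
for r in t[:1]: print(r['p'],block(W,r['pixels']))
o=manip.get_obs();print(o['clock'],o['position'],o['ft_force'])
cv2.imwrite('pics/last.png',cv2.resize(im[100:300,200:420],None,fx=3,fy=3)[:,:,::-1])
E
python3 b.py
```

```text
clock: 4.75
position: [0.5885, 0.0419, 0.0302]
ee_rot: [-0.011, 1.0, -0.0, -0.0]
ft_force: [-0.9, 0.5, 0.8]
grip_width: 0.002
grasp_force: 0.0
4.85 [0.58874702 0.04287015 0.03024698] [ 0.6168422   0.51886138 -0.12537268]
```

```bash
cat > s.py <<'E'
from h import *
im,W=cloud('side')
for r in manip.trace('block','side')[:2]: print(r['p'],r['box'],block(W,r['pixels']))
cv2.imwrite('pics/s1.png',cv2.resize(im[110:310,220:420],None,fx=3,fy=3)[:,:,::-1])
a=cv2.imread('pics/last.png');b=cv2.imread('pics/s1.png')
cv2.imwrite('pics/both1.png',cv2.resize(np.hstack([a,b]),(790,376)))
E
python3 s.py
```

```text
0.75 [324.7, 209.8, 360.5, 249.6] (((528.7987670898438, 53.690147399902344), (64.27943420410156, 121.03874206542969), 32.93976974487305), array([[468.9179  ,  87.00439 ],
       [534.7336  , -14.576487],
       [588.6796  ,  20.375908],
       [522.86395 , 121.95678 ]], dtype=float32), 670)
0.32 [335.7, 180.2, 348.7, 198.8] (((0.0, 0.0), (0.0, 0.0), 0.0), array([[0., 0.],
       [0., 0.],
       [0., 0.],
       [0., 0.]], dtype=float32), 0)
```

View pics/both1.png

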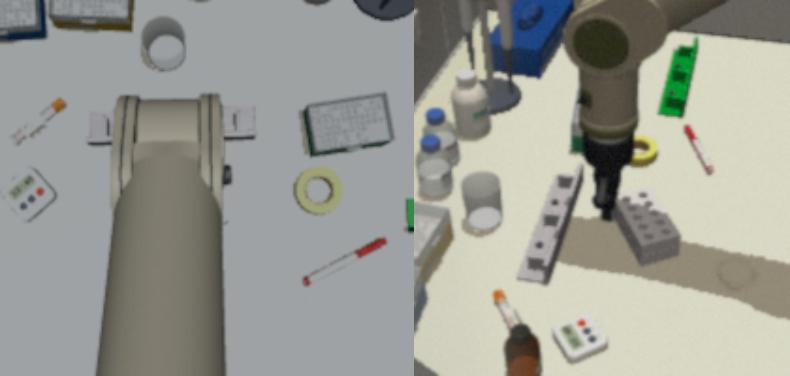

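Side view: the finger stands between the block (about (648,225)) and the fence (about (550,225)). The block has turned about 38° and is on plan, so I'll finish the turn and then back off.

```bash
python3 -m pendant '[[0.1,-0.17,0,0,0,0,-1],[0.2,-0.34,0,0,0,0,-1],[0.3,-0.5,0,0,0,0,-1],[0.43,-0.59,0,0,0,0,-1],[0.56,-0.67,0,0,0,0,-1],[0.68,-0.75,0,0,0,0,-1],[0.68,-0.75,0,0,0,0,-1],[0.68,-0.75,0,0,0,0,-1],[0.6,-0.75,0,0,0,0,-1],[0.3,-0.75,0,0,0,0,-1]]'
python3 s.py; python3 b.py
```

```text
clock: 6.2
position: [0.5749, 0.0054, 0.0302]
ee_rot: [-0.012, 1.0, 0.0, -0.0]
ft_force: [-0.0, 0.9, 0.2]
grip_width: 0.002
grasp_force: 0.0
0.75 [331.5, 207.4, 365.0, 248.4] (((513.4848022460938, 40.085479736328125), (125.76598358154297, 64.6154556274414), 89.4659423828125), array([[480.59235, -22.49364],
       [545.205  , -23.09592],
       [546.37726, 102.6646 ],
       [481.7646 , 103.26688]], dtype=float32), 686)
0.36 (((522.6112060546875, 95.69718933105469), (3.090409517288208, 28.763065338134766), 89.41246795654297), array([[508.2146 ,  94.29954],
       [536.97614,  94.0046 ],
       [537.0078 ,  97.09484],
       [508.24628,  97.38978]], dtype=float32), 23)
6.4 [0.5747263  0.00517738 0.03000663] [-0.36852491  0.08155025 -0.14036323]
```

Step 1 is met: the block is parallel to within about 2° and about 105 mm clear in front of its face. I'll go over to the near side with open jaws.

```bash
python3 -m pendant '[[0,0,-0.8,0,0,0,-1],[0,0,-1.6,0,0,0,-0.4],[0.6,0.2,-1.8,0,0,0,0.4],[1.3,0.5,-1.8,0,0,0,0.4],[2.0,0.8,-1.8,0,0,0,0.4],[2.6,0.87,-1.8,0,0,0,0.4],[2.6,0.87,-1.2,0,0,0,0.4],[2.6,0.87,-0.5,0,0,0,0.4],[2.6,0.87,0,0,0,0,0.4],[2.6,0.87,0.04,0,0,0,0.4]]'
python3 s.py
```

```text
clock: 7.65
position: [0.4423, 0.0451, 0.027]
ee_rot: [-0.012, 1.0, -0.001, -0.002]
ft_force: [0.2, 0.2, 0.4]
grip_width: 0.698
grasp_force: 0.0
0.68 [331.4, 208.2, 362.6, 249.2] (((513.0154418945312, 40.0731086730957), (125.51905059814453, 63.61315155029297), 89.21408081054688), array([[480.351   , -22.244244],
       [543.9582  , -23.116787],
       [545.6799  , 102.39046 ],
       [482.0727  , 103.263   ]], dtype=float32), 659)
0.59 [268.2, 282.5, 289.9, 314.9] (((633.1726684570312, 352.1915283203125), (44.337371826171875, 18.880985260009766), 19.812559127807617), array([[609.1164 , 353.55927],
       [615.51605, 335.7959 ],
       [657.22894, 350.8238 ],
       [650.8293 , 368.58716]], dtype=float32), 100)
```

```bash
python3 -m pendant '[[-0.3,0,0,0,0,0,0.4],[-0.6,0,0,0,0,0,0.4],[-0.85,0,0,0,0,0,0.4],[-1.1,0,0,0,0,0,0.4],[-1.35,0,0,0,0,0,0.4],[-1.6,0,0,0,0,0,0.4],[-1.85,0,0,0,0,0,0.4],[-2.1,0,0,0,0,0,0.4],[-2.3,0,0,0,0,0,0.4],[-2.3,0,0,0,0,0,0.4]]'
python3 s.py
```

```text
clock: 9.0
position: [0.5603, 0.0483, 0.0286]
ee_rot: [-0.012, 1.0, 0.0, 0.001]
ft_force: [0.5, -0.6, 0.2]
grip_width: 0.697
grasp_force: 0.0
0.78 [302.2, 207.2, 327.6, 242.1] (((613.463623046875, 46.44578552246094), (59.78661346435547, 127.59508514404297), 13.476123809814453), array([[569.526   , 101.52046 ],
       [599.26074 , -22.561567],
       [657.40125 ,  -8.628891],
       [627.6665  , 115.45314 ]], dtype=float32), 517)
```

```bash
cat > v.py <<'E'
from h import *
im,W=cloud('side')
t=manip.trace('block','side')[0]['pixels']
a=im.copy(); a[t&(W[...,2]>.035)]=[255,0,0]
c=slice(150,290),slice(250,400)
cv2.imwrite('pics/v1.png',cv2.resize(np.hstack([im[c],a[c]]),None,fx=2.6,fy=2.6)[:,:,::-1])
E
python3 v.py
```

```text
(no output)
```

View pics/v1.png

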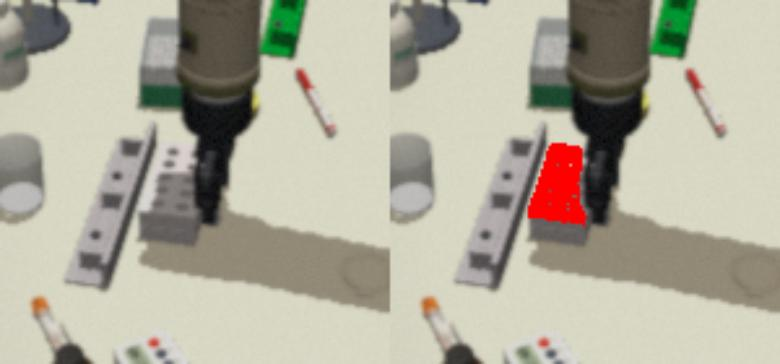

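The block (at about (172,195)) still sits clear of and parallel to the fence; the finger hides one corner and skews the fit. I'll push gently home.

```bash
python3 -m pendant '[[-0.06,0,0,0,0,0,0.4],[-0.12,0,0,0,0,0,0.4],[-0.16,0,0,0,0,0,0.4],[-0.2,0,0,0,0,0,0.4],[-0.23,0,0,0,0,0,0.4],[-0.26,0,0,0,0,0,0.4],[-0.28,0,0,0,0,0,0.4],[-0.3,0,0,0,0,0,0.4],[-0.3,0,0,0,0,0,0.4],[-0.3,0,0,0,0,0,0.4]]'
python3 v.py
```

```text
clock: 10.45
position: [0.5728, 0.0487, 0.0281]
ee_rot: [-0.012, 1.0, 0.0, -0.001]
ft_force: [-6.0, 0.5, 3.7]
grip_width: 0.701
grasp_force: 3.1
```

View pics/v1.png

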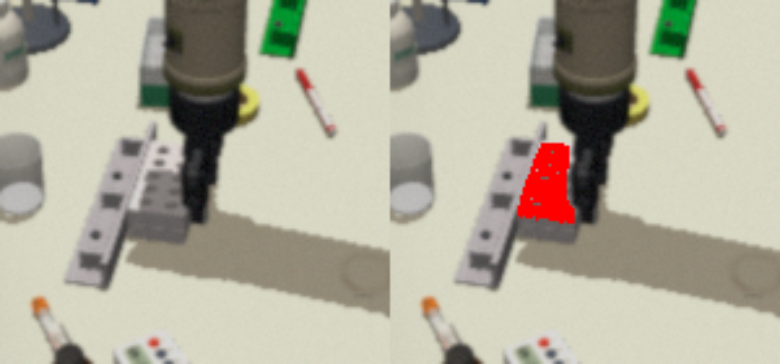

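It is almost touching: the block's back edge is at the fence plate, around (135,205). I'll press on until the force rises.

```bash
python3 -m pendant '[[-0.02,0,0,0,0,0,0.4],[-0.04,0,0,0,0,0,0.4],[-0.06,0,0,0,0,0,0.4],[-0.08,0,0,0,0,0,0.4],[-0.1,0,0,0,0,0,0.4],[-0.1,0,0,0,0,0,0.4],[-0.1,0,0,0,0,0,0.4],[-0.1,0,0,0,0,0,0.4],[-0.1,0,0,0,0,0,0.4],[-0.1,0,0,0,0,0,0.4]]'
```

```text
clock: 11.8
position: [0.5752, 0.0487, 0.0275]
ee_rot: [-0.012, 1.0, 0.0, -0.004]
ft_force: [-18.4, 0.0, 12.6]
grip_width: 0.701
grasp_force: 8.9
```

```bash
python3 -m pendant '[[-0.04,0,0,0,0,0,0.4],[-0.08,0,0,0,0,0,0.4],[-0.1,0,0,0,0,0,0.4],[-0.1,0,0,0,0,0,0.4],[-0.1,0,0,0,0,0,0.4],[-0.1,0,0,0,0,0,0.4],[-0.1,0,0,0,0,0,0.4],[-0.1,0,0,0,0,0,0.4],[-0.1,0,0,0,0,0,0.4],[-0.1,0,0,0,0,0,0.4]]'
```

```text
clock: 13.05
position: [0.5753, 0.0486, 0.0266]
ee_rot: [-0.012, 1.0, 0.0, -0.009]
ft_force: [-41.5, -0.8, 29.0]
grip_width: 0.697
grasp_force: 20.7
```

Firm stop with no further advance. I'll back off, rise and look.

```bash
python3 -m pendant '[[0.15,0,0,0,0,0,0.4],[0.5,0,0,0,0,0,0.4],[1.0,0,0,0,0,0,0.4],[1.5,0,-0.4,0,0,0,0.4],[2,0.2,-1.2,0,0,0,0.4],[2.2,1,-2.2,0,0,0,0.4],[2.4,2,-3,0,0,0,0.4],[2.4,3,-3.5,0,0,0,0.4],[2.4,4,-3.5,0,0,0,0.4],[2.4,5,-3.5,0,0,0,0.4]]'
cat > e.py <<'E'
from h import *
for cam in ['top','side']:
    im,W=cloud(cam)
    cv2.imwrite(f'pics/e_{cam}.png',cv2.resize(im[130:280,230:430],None,fx=3,fy=3)[:,:,::-1])
    for r in manip.trace('block',cam)[:1]: print(cam,r['p'],block(W,r['pixels']))
    for t in ['timer','tape','tip_box','swab','marker','amber_bottle']:
        for r in manip.trace(t,cam)[:1]: print(t,round(r['p'],2),np.nanmedian(W[r['pixels']],0).round(3))
a=[cv2.imread(f'pics/e_{c}.png') for c in('top','side')]
cv2.imwrite('pics/e.png',cv2.resize(np.hstack(a),(800,300)))
E
python3 e.py; python3 f.py
```

```text
clock: 14.3
position: [0.458, 0.2979, 0.2042]
ee_rot: [-0.012, 1.0, 0.001, 0.001]
ft_force: [-0.3, -0.2, -0.0]
grip_width: 0.699
grasp_force: 0.0
top 0.74 (((620.3925170898438, 42.18426513671875), (66.69894409179688, 119.87803649902344), 1.331992268562317), array([[585.65875 , 101.331856],
       [588.4454  , -18.513786],
       [655.1263  , -16.963326],
       [652.33966 , 102.88232 ]], dtype=float32), 960)
timer 0.74 [0.579 0.269 0.014]
tape 0.76 [ 0.575 -0.147  0.018]
tip_box 0.76 [ 0.663 -0.186  0.066]
swab 0.56 [0.68  0.258 0.014]
marker 0.56 [ 0.473 -0.182  0.011]
amber_bottle 0.6 [0.633 0.328 0.064]
side 0.76 (((621.7067260742188, 43.65290832519531), (68.8614730834961, 125.06532287597656), 1.650983214378357), array([[585.48865 , 105.16762 ],
       [589.0919  , -19.845781],
       [657.9248  , -17.861801],
       [654.32153 , 107.151596]], dtype=float32), 679)
timer 0.83 [0.577 0.278 0.015]
tape 0.62 [0.578 0.278 0.015]
tip_box 0.68 [ 0.663 -0.148  0.066]
amber_bottle 0.75 [0.633 0.352 0.058]
top 723 ((641.619873046875, 62.29100799560547), (239.11842346191406, 43.862953186035156), 87.98188781738281) [[615.4917   -56.42172 ]
 [659.3274   -57.966373]
 [667.74805  181.00374 ]
 [623.91235  182.54839 ]]
[4.6518177e-02 9.9891746e-01 6.4593292e+02 6.7490570e+01] [0.64578854 0.0485434  0.04358412]
[155.71507607 158.59059474 162.49792531]
side 486 ((639.7017211914062, 62.882652282714844), (39.834678649902344, 240.82058715820312), 0.9473365545272827) [[617.7963   182.94719 ]
 [621.7779   -57.840485]
 [661.6071   -57.181885]
 [657.62555  183.60579 ]]
[6.670378e-02 9.977728e-01 6.441187e+02 7.613689e+01] [0.64334903 0.05829933 0.0436273 ]
[181.35596708 175.42798354 173.17695473]
```

View pics/e.png

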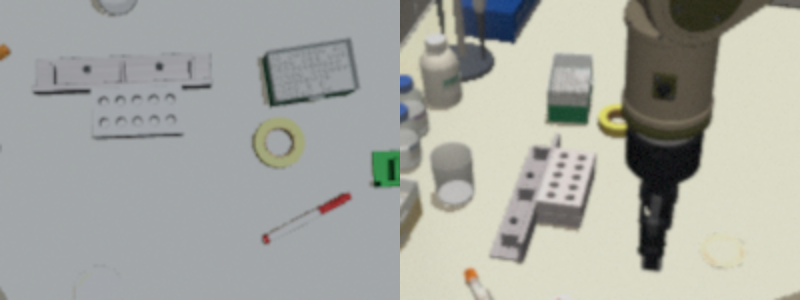

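Both views show the block (top about (137,112), side about (568,185)) flush on the fence plate. Its angle is 1.3°, the same as the fence, it sits about 20 mm off the middle, and the bystanders are where they were.

```bash
python3 -c "
from workcell import manip
print(manip.hand_in())"
```

```text
the job is handed in; nothing more can be done
None
```

The block was turned parallel about 105 mm clear of the fence, then pushed home; it measured flush (1.3°, same as the fence) and about 20 mm off the fence's middle, with no bystander seen to move, and the job is handed in, though no verdict came back.

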